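# Mount a torque cell on its kinematic base and clamp it

### The arm

A 7-joint arm with a two-finger parallel gripper is mounted at the origin on the work surface. World frame = base frame: x ahead of the robot, y to its left, z up, the work surface at z = 0. Lengths are in mm, angles in rad, forces in N, time in s.
With the tool pointing down it reaches from about 400 to 875 mm from the base axis. Payload 4.4 kg.
Tool frame: the origin (TCP) lies midway between the tips of the shut fingers; the grasp point (between the pads) lies 19 mm behind it; z points along the fingers, y is the line along which they close (so a half turn about z gives the same grasp; the last joint's range is limited). The gripper opens to 85 mm and grips with 20 to 120 N. Pads are 22 mm wide; open, the fingers measure 114 mm over their backs; the gripper's body (76 mm by 85 mm) begins 54 mm behind the grasp point. The pads swing forward as they close: fully open they stand 13 mm farther back than shut.
Start: joints at [-1.368, 0.628, 0.038, 1.517, -0.027, 0.996, -0.02], TCP at [172.599, 626.68, 231.313] pointing down, gripper open.
Joint ranges: [-3.06, 3.06], [-0.37, 2.12], [-1.25, 1.32], [0.18, 2.47], [-1.1, 4.24], [0.23, 1.98], [-2.94, 2.94]. Speed limits (rad/s): [2.57, 2.57, 3.14, 3.14, 3.14, 3.14, 3.14].

### API

Orientations are given as [roll, pitch, yaw] about the fixed x, y, z axes, in that order (R = Rz(yaw) Ry(pitch) Rx(roll)).
In Python, from cell import ctrl gives the robot as it stands. The module is installed in compiled form; this text tells all that it offers.
- The arm moves only by the tool step_arm, never from a script. Its argument "commands" is one flat list of numbers, 7 for each row, row after row: the shift along the tool's x, y, z in cm, then the turn, a rotation vector about the tool's x, y, z in rad, then the opening, from 0 (shut) to 1 (fully open). A call has 1 to 10 rows; each row is the pose to reach, as a shift and turn from the pose commanded when the call began, along the tool's axes at that moment; what a row does not reach only later rows make up. A row lasts 1/10 s, in which the tool goes at most 50 mm and 8.59 degrees, less where a joint would pass 70% of its speed; a pose out of reach is approached as far as the arm can. A call with a gripper value outside its range is refused whole. The fingers move at their own pace and stop on an object; the grip force is fixed at half the most. Time passes only in rows, so rows that repeat a pose let the fingers close. It gives the time, the measured TCP pose, the force, the opening and the grip force at its end, in the units of the state.
- ctrl.read_state(): the state, without advancing time (a new reading comes with each control period).
- ctrl.get_image(name): name is "side" or "top" or "wrist"; returns a dict with "image" (420x560x3 uint8, red, green, blue), "range_z" (420x560 float32, mm along the optical axis (not along the pixel's ray), 0 where there is no reading), "vfov" (degrees; the focal length in pixels is half the picture's height over the tangent of half this angle, whatever the lens; pixels are square), "cx", "cy" (the principal point, pixels), "world_to_cam" (4x4, takes a point from world to camera coordinates). Camera axes: x right, y down, z forward; pixel columns grow to the right and rows downward; lengths in mm; the calibration is good to about 2 mm. A picture is of the moment at which its call begins.
- ctrl.finish_job(): hands the job in; it is judged then, once.
The state is a dict: "clock": time; "qpos": joint angles; "qd": joint speeds; "tau": joint torques, N m; "eef_pos": TCP position; "tool_rot": TCP orientation; "force": force on the tool from outside, world axes, zero at the start; "torque": the same for the moment, N m; "width": finger opening in mm; "gripper_force": force on a finger pad.
Only numpy, scipy, OpenCV 4.12 (cv2) and the standard library are available. Lean on these libraries where they do the work, as an engineer would, in place of code of your own. Each camera call takes 0.05 s, during which the arm holds its last target. There are 200 camera calls.

### The job

Swing the clamp lever of the kinematic base right back, set the torque cell on the three balls with its red stripe on the same side as the red stripe of the base, and lower it level between the two spring rollers until they pull it fully home. Then swing the lever fully shut over the cell's plate and let go. Keep the cell upright, do not drop it, and leave everything else on the bench where it is.

Things in the scene. Friction and masses are not known exactly. Their poses are not given: they have to be found in the camera images.
- cell_grip (a point): Torque cell, loose, about 0.7 kg: aluminium plate with a black square column 36 x 36 x 50 mm tall at its centre. This point is the column's centre: 49 mm above the feet, 25 mm above the plate's top, 25 mm below the column's top. z up, x towards the plate edge with the red stripe. The column's faces square to x and y are the grasp, 36 mm wide.
- cell_stripe (a point): Red stripe (10 x 60 mm) on top of the cell's plate, 44 mm from the cell's centre along its x. The plate is 104 x 100 x 10 mm; steel strips along its +y and -y edges make the cell 112 mm wide in y, with a ramp leading in from below (100 mm wide at the feet, widest 17 mm above them) and a 45 degree bevel above. Under the plate four feet and three vee grooves, 14 mm tall.
- nest_home (a point): Kinematic base, fixed: where the cell's column centre (cell_grip) lies when the cell is fully home: 80 mm above the bench, the feet then 31 mm above it. The cell's axes must match these: z up, x towards the base's red stripe. Three 16 mm steel balls lie at (x, y) = (+36, 0), (-26, +34), (-26, -34) mm; the vees drop on them and centre the cell if it comes down within about 4 mm.
- nest_stripe (a point): Red stripe on the base's aluminium deck, 66 mm from the base's centre along its x. The deck is 150 (x) x 210 (y) mm, 12 mm thick; its middle lies 10 mm to +y of the base's centre.
- nest_rollers (a point): Midway between two brass rollers (14 mm thick) on springs at y +-57 mm, 57 mm above the bench, in grey housings 44 mm wide that span y 73 to 99 mm and reach 72 mm above the bench. As the cell comes down between them they touch its side ramps from about 25 mm above home and resist with 3 to 4 N in all; from about 8 mm above home they roll over the bevels and pull it down with about 7 N.
- clamp (a joint): Angle of the clamp lever about its level hinge: 0 fully shut (level, along the base's -y across the -x margin of the cell's place, so no cell can go in or out), 1.57 upright, 2.1 fully open, leaning to the base's +y side. It has friction and stays where left (about 1.5 N at the handle moves it). Shut, it passes 1.7 mm above the plate of a cell that is home.
- clamp_grip (a point): Grip point of the lever's handle: a red round bar, 12 mm thick, that sticks out sideways from the lever's end along the base's -x direction (free length 50 mm, this point is 40 mm from the lever's centre line). It is 118 mm from the hinge axis; 62 mm above the bench when shut. Moves with the lever.
- clamp_hinge (a point): Point on the hinge axis of the lever, opposite the handle's grip point (at x -80, y +88 mm from the base's centre, 62 mm above the bench). The hinge axis runs along the base's x; axes are the base's. At angle q the handle's grip point lies from here 118 mm x (-cos q) along the base's y and 118 mm x sin q up.
- can_mid (a point): Bystander: red upright can, 66 mm across, 150 mm tall; its centre, half-way up.
- deep_socket_mid (a point): Bystander: black deep impact socket standing upright, 60 mm across, 110 mm tall; its centre.
- big_socket_mid (a point): Bystander: large black socket standing upright, 84 mm across, 75 mm tall; its centre.
- bit_socket_mid (a point): Bystander: small black socket, 22 mm across, 30 mm tall, standing on a corner of the base's deck; its centre.
Not all that is in view belongs to the job. Leave any purple or turquoise look-alike of the part that bears cell_grip alone.

How it is judged (in metres and radians):
On the way, in this order (a step that is already met when the one before it is completed fails the run):
1. the clamp lever is swung open, past 1.2 rad (value of joint clamp above 1.2 rad), for 0.1 s.
2. the cell is fully home on the three balls, the lever still open (horizontal distance between cell_grip and nest_home below 0.003 m and z of cell_grip in the frame of nest_home between -0.002 and 0.002 m and horizontal distance between cell_stripe and nest_stripe below 0.03 m and angle between the x axis of cell_grip and the x axis of nest_home, either way round below 0.05 rad and angle between the z axis of cell_grip and the z axis of nest_home, either way round below 0.04 rad and value of joint clamp above 0.6 rad), for 0.3 s.
At the end, for the whole second after the job is handed in: The cell rests fully home on the three balls (column centre within 3 mm sideways and 2 mm in height of its home point, turned within 0.05 rad and level within 0.04 rad, stripes on the same side, within 30 mm of each other seen from above), the lever is shut to within 0.06 rad, and all is at rest (horizontal distance between cell_grip and nest_home below 0.003 m and z of cell_grip in the frame of nest_home between -0.002 and 0.002 m and horizontal distance between cell_stripe and nest_stripe below 0.03 m and angle between the x axis of cell_grip and the x axis of nest_home, either way round below 0.05 rad and angle between the z axis of cell_grip and the z axis of nest_home, either way round below 0.04 rad and value of joint clamp below 0.06 rad and linear speed of cell below 0.01 m/s); the robot touches nothing.
It fails at once if the cell is tipped by more than 0.5 rad (angle between cell_grip's own z axis and vertical above 0.5 rad).
It fails at once if the cell is dropped (it moves faster than 0.8 m/s with no finger on it) (linear speed of cell above 0.8 m/s and contact force between the fingers and cell below 0.05 N).
It fails at once if another thing on the bench is moved by more than 20 mm (distance of any of can_mid, deep_socket_mid, big_socket_mid, bit_socket_mid from where it was at the start of the episode above 0.02 m).
It also fails if it takes over 72 s, if anything falls off the work surface, if the arm or the gripper's body presses on something with over 40 N, if the wrist force passes 120 N, or if a joint passes its speed limit or range.

## Working session

There is one attempt and no reset: what is moved stays moved. The work goes in short steps, Python scripts to look and compute and a tool call to move; the robot and the scene stay as the last step left them, time stands still between calls to the robot, and variables do not carry over. Pictures are saved under pics/ and viewed, at most 10 in all, crops included, and the job is handed in when it is done.

Besides the shell and the picture viewer there is one more tool, called after ">>>" in YAML: its name, and indented under it one key for each argument. step_arm: Moves the arm, as the interface text tells. Its arguments: {"type":"object","properties":{"commands":{"type":"array"}},"required":["commands"]}

```bash
mkdir -p pics; cat > h.py <<'E'
import numpy as np, cv2
from cell import ctrl
from scipy.spatial.transform import Rotation as Rn
def grab(n):
    d=ctrl.get_image(n); return d
def fl(d): return d["image"].shape[0]/2/np.tan(np.radians(d["vfov"])/2)
def cloud(d):
    f=fl(d); h,w=d["range_z"].shape; v,u=np.mgrid[:h,:w]; z=d["range_z"]
    c=np.stack([(u-d["cx"])/f*z,(v-d["cy"])/f*z,z,np.ones_like(z)],-1)
    return (c@np.linalg.inv(d["world_to_cam"]).T)[...,:3]
def ray(d,u,v,zp):
    f=fl(d); M=np.linalg.inv(d["world_to_cam"]); o=M[:3,3]; r=M[:3,:3]@np.array([(u-d["cx"])/f,(v-d["cy"])/f,1])
    return o+r*(zp-o[2])/r[2]
def save(d,n): cv2.imwrite("pics/"+n,cv2.cvtColor(d["image"],cv2.COLOR_RGB2BGR))
E
python3 - <<'E'
from h import *
s=ctrl.read_state(); print({k:np.round(v,3) for k,v in s.items()})
for n in("top","side"):
    d=grab(n); save(d,n+".png"); np.savez(n,**d)
    P=cloud(d); print(n,np.round(np.linalg.inv(d["world_to_cam"])[:3,3]),d["vfov"],d["cx"],d["cy"])
    hsv=cv2.cvtColor(d["image"],cv2.COLOR_RGB2HSV); m=(((hsv[...,0]<8)|(hsv[...,0]>172))&(hsv[...,1]>130)&(hsv[...,2]>60)).astype(np.uint8)
    k,l,st,c=cv2.connectedComponentsWithStats(m)
    for i in range(1,k):
        if st[i,4]>15:
            q=P[(l==i)&(d["range_z"]>0)]; print(c[i].round(1),st[i],np.round(np.median(q,0)) if len(q) else None, np.round(q[:,2].min()),np.round(q[:,2].max()))
E
```

```text
{'clock': np.float64(0.0), 'qpos': array([-1.368,  0.629,  0.038,  1.518, -0.027,  0.996, -0.02 ]), 'qd': array([-0.   , -0.   ,  0.   ,  0.001,  0.   , -0.001, -0.001]), 'tau': array([ 0.0000e+00, -5.6341e+01,  1.2270e+00, -1.9344e+01,  1.1000e-02,
        1.1000e-02, -0.0000e+00]), 'eef_pos': array([172.407, 626.08 , 230.415]), 'tool_rot': array([-3.14 ,  0.   ,  2.873]), 'force': array([-0.605,  0.113, -0.385]), 'torque': array([-0.035,  0.002, -0.062]), 'gripper_force': np.float64(0.0), 'width': np.float64(85.421)}
top [ 202.  -68. 1270.] 46.5790751818904 284.6704765958712 211.49998609956745
[ 25.6 200.2] [   0  145   58  104 5119] [492. 530. 143.] -5.0 225.0
[430.  171.3] [426 162   9  19  52] [ 567. -471.   25.] 19.0 31.0
[184.1 168.8] [175 166  18   6  22] [598. 184.  12.] 6.0 16.0
[200.9 207.3] [198 198   7  21  50] [472. 126.  97.] -4.0 102.0
[381. 216.] [375 209  13  15  28] [ 450. -331.   24.] 16.0 29.0
[296.5 219.4] [289 216  16   6  19] [ 426. -108.  133.] 120.0 141.0
[208.7 299.6] [ 167  274   84   52 2082] [249. 120.   4.] -8.0 12.0
[ 15.4 325.8] [   0  302   36   50 1
[... 215 characters left out ...]
30 2378] [2273. 2223. -413.] -672.0 35.0
[292.3  92.9] [ 263   52   60   84 4767] [499. 532. 156.] -405.0 226.0
[208.6 102.2] [ 194   69   33   63 1271] [203. 592.  95.] -3.0 207.0
[289.6 167.2] [281 165  18   6  70] [473. 124.  95.] -5.0 101.0
[329.5 180. ] [326 176   8   9  21] [596. 186.  12.] 9.0 17.0
[214.5 198.7] [197 178  37  40 819] [249. 107.   4.] -7.0 11.0
[286.6 208.6] [274 199  27  19 355] [ 455. -139.  129.] -1.0 148.0
[286.9 245.7] [275 239  25  13 209] [ 455. -140.   15.] -2.0 30.0
[287.3 294.9] [277 289  22  13  66] [ 449. -331.   25.] 21.0 29.0
[170.  305.9] [159 301  22  11  76] [ 190. -356.   25.] 21.0 28.0
[347.5 340.2] [334 335  28  11  97] [ 568. -471.   25.] 21.0 29.0
```

View pics/top.png

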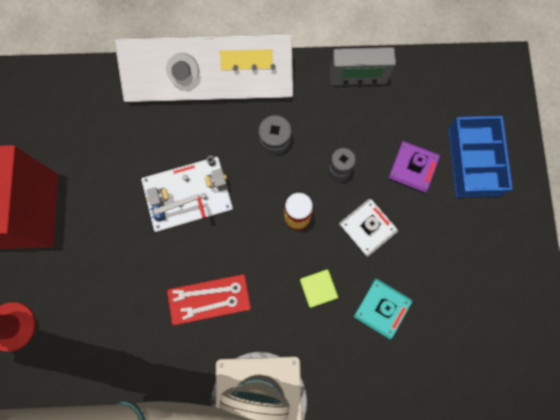

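View pics/side.png

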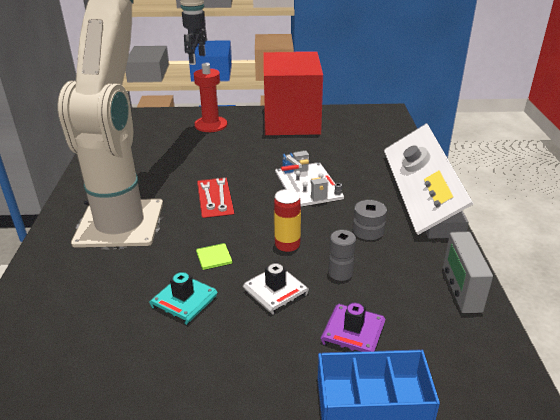

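Candidates for the cell in the top view: aluminium plate at (370,226) with stripe (381,216), purple one (415,165), turquoise one (383,308). I choose the aluminium one. The base is at (187,193), with its stripe at (184,169) and the lever's red handle at (201,207).

```bash
cat > m.py <<'E'
from h import *
d=dict(np.load("top.npz")); im=d["image"]
hsv=cv2.cvtColor(im,cv2.COLOR_RGB2HSV)
w=((hsv[...,1]<60)&(hsv[...,2]>120)).astype(np.uint8)
def rect(box,zp,mask):
    x0,y0,x1,y1=box; m=np.zeros_like(mask); m[y0:y1,x0:x1]=mask[y0:y1,x0:x1]
    m=cv2.morphologyEx(m,cv2.MORPH_OPEN,np.ones((3,3),np.uint8))
    v,u=np.nonzero(m); pts=np.array([ray(d,a,b,zp)[:2] for a,b in zip(u,v)],np.float32)
    r=cv2.minAreaRect(pts); return r,cv2.boxPoints(r).round(1)
print("cell",rect((335,192,402,260),24,w))
print("base",rect((130,150,240,240),12,w))
print("cell stripe",ray(d,381,216,24).round(1),"nest stripe",ray(d,184.1,168.8,12).round(1))
P=cloud(d)
k=(hsv[...,2]<70).astype(np.uint8); k[:]*(1)
sub=P[205:245,355:390]; t=(sub[...,2]>60)&(sub[...,2]<90); print("col top",np.median(sub[t],0),t.sum())
for n,(x0,y0,x1,y1) in dict(base=(125,145,245,240),cell=(335,190,405,260)).items():
    c=im[y0:y1,x0:x1][...,::-1]; cv2.imwrite(f"c_{n}.png",cv2.resize(c,None,fx=4,fy=4,interpolation=cv2.INTER_CUBIC))
a=cv2.imread("c_base.png"); b=cv2.imread("c_cell.png"); o=np.zeros((max(a.shape[0],b.shape[0]),a.shape[1]+b.shape[1],3),np.uint8); o[:a.shape[0],:a.shape[1]]=a;o[:b.shape[0],a.shape[1]:]=b; cv2.imwrite("pics/crop1.png",o)
r=(((hsv[...,0]<8)|(hsv[...,0]>172))&(hsv[...,1]>130)); 
for v in range(196,221):
    u=np.nonzero(r[v,192:210])[0]+192
    if len(u): print(v,u.min(),u.max(),[P[v,a].round().tolist() for a in (u[len(u)//2],)])
E
python3 m.py
```

```text
cell (((423.68438720703125, -296.53192138671875), (112.65164947509766, 109.84442901611328), 37.2584114074707), array([[ 345.6, -286.9],
       [ 412.1, -374.3],
       [ 501.8, -306.1],
       [ 435.3, -218.7]], dtype=float32))
base (((530.7982177734375, 179.014404296875), (154.50511169433594, 214.23733520507812), 15.053446769714355), array([[428.4, 262.4],
       [484. ,  55.5],
       [633.2,  95.6],
       [577.6, 302.5]], dtype=float32))
cell stripe [ 450.4 -331.8   24. ] nest stripe [598.3 185.3  12. ]
col top [ 422.83438412 -294.74434861   73.35466098] 219
198 198 199 [[497.0, 132.0, 90.0]]
199 198 200 [[493.0, 131.0, 97.0]]
200 198 200 [[490.0, 131.0, 96.0]]
201 199 200 [[487.0, 128.0, 98.0]]
202 199 200 [[486.0, 129.0, 93.0]]
203 199 200 [[482.0, 128.0, 97.0]]
204 199 201 [[480.0, 128.0, 96.0]]
205 199 201 [[478.0, 128.0, 95.0]]
206 199 202 [[475.0, 125.0, 97.0]]
207 200 202 [[472.0, 126.0, 96.0]]
208 200 202 [[470.0, 126.0, 96.0]]
209 201 202 [[467.0, 123.0, 98.0]]
210 201 202 [[463.0, 122.0, 101.0]]
211 201 203 [[462.0, 123.0, 97.0]]
212 202 203 [[459.0, 120.0, 99.0]]
213 202 203 [[457.0, 120.0, 97.0]]
214 202 203 [[455.0, 121.0, 95.0]]
215 203 204 [[452.0, 118.0, 97.0]]
216 203 204 [[449.0, 118.0, 100.0]]
217 203 204 [[448.0, 119.0, 90.0]]
218 203 203 [[465.0, 137.0, -4.0]]
```

View pics/crop1.png

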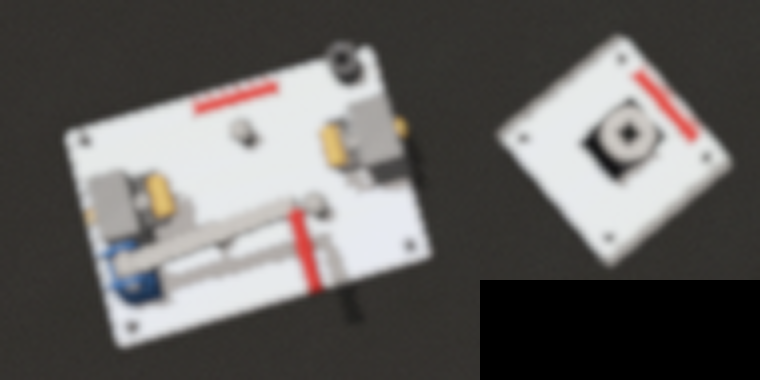

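The crop shows the aluminium cell with its stripe at upper right. The lever is partly shut, about 0.25 rad, and its red handle points along the base's -x. From this the base centre is ≈(533,169) at yaw 0.263, the cell ≈(423,-295) at yaw -0.92, and the grip bar ≈(456,121,91). I'll set out towards the handle.

>>> step_arm:
  commands: [0, 0, -4, 0, 0, 0, 1, -4, -4, -4, 0, 0, -0.1, 1, -40.8, -41.2, -2, 0, 0, -0.532, 1, -40.8, -41.2, -2, 0, 0, -0.532, 1, -40.8, -41.2, -2, 0, 0, -0.532, 1, -40.8, -41.2, -2, 0, 0, -0.532, 1, -40.8, -41.2, -2, 0, 0, -0.532, 1, -40.8, -41.2, -2, 0, 0, -0.532, 1, -40.8, -41.2, -2, 0, 0, -0.532, 1, -40.8, -41.2, -2, 0, 0, -0.532, 1]

```text
clock: 1.1
eef_pos: [393.4, 232.6, 256.1]
tool_rot: [3.142, -0.0, -2.878]
force: [0.4, 0.5, 0.3]
width: 85.4
gripper_force: 0.0
```

>>> step_arm:
  commands: [-3.1, -12.4, 5, 0, 0, 0, 1, -3.1, -12.4, 5, 0, 0, 0, 1, -3.1, -12.4, 5, 0, 0, 0, 1, -3.1, -12.4, 5, 0, 0, 0, 1, -3.1, -12.4, 5, 0, 0, 0, 1]

```text
clock: 1.6
eef_pos: [454.8, 122.3, 205.7]
tool_rot: [3.141, -0.001, -2.881]
force: [-0.7, 0.2, -0.7]
width: 85.4
gripper_force: 0.0
```

```bash
python3 - <<'E'
from h import *
s=ctrl.read_state(); print(np.round(s['eef_pos'],1),np.round(s['tool_rot'],3),np.round(s['qpos'],2))
d=grab("wrist"); save(d,"w1.png"); np.savez("w1",**d); P=cloud(d); print(np.linalg.inv(d["world_to_cam"])[:3,3].round())
hsv=cv2.cvtColor(d["image"],cv2.COLOR_RGB2HSV); m=(((hsv[...,0]<8)|(hsv[...,0]>172))&(hsv[...,1]>130)&(hsv[...,2]>60)).astype(np.uint8)
k,l,st,c=cv2.connectedComponentsWithStats(m)
for i in range(1,k):
    if st[i,4]>60:
        q=P[(l==i)&(d["range_z"]>0)]; print(c[i].round(1),st[i],np.median(q,0).round(1) if len(q) else 0); v,u=np.nonzero(l==i); r=cv2.minAreaRect(np.stack([u,v],1).astype(np.float32)); print(cv2.boxPoints(r).round(),[ray(d,*p,95).round() for p in cv2.boxPoints(r)])
E
```

```text
[454.8 122.3 205.7] [ 3.141e+00 -1.000e-03 -2.881e+00] [-0.32  0.41 -0.01  2.03  0.01  0.7   1.5 ]
[383. 102. 348.]
[350.4  10.3] [ 220    0  230   30 3768] [286.4 147.7   4.2]
[[220.   0.]
 [449.   0.]
 [449.  29.]
 [220.  29.]] [array([328.,  49.,  95.]), array([290., 192.,  95.]), array([306., 199.,  95.]), array([345.,  53.,  95.])]
[ 64.6 122.7] [ 32  89  48  71 936] [445.4 -82.7  16.1]
[[ 32.  89.]
 [ 65.  79.]
 [ 86. 150.]
 [ 53. 160.]] [array([415., -65.,  95.]), array([403., -43.,  95.]), array([447., -24.,  95.]), array([461., -47.,  95.])]
[278.9 231.7] [272 199  15  66 837] [471.5 127.   97.2]
[[271. 199.]
 [285. 199.]
 [286. 264.]
 [272. 264.]] [array([448., 115.,  95.]), array([445., 125.,  95.]), array([497., 140.,  95.]), array([500., 129.,  95.])]
[302.2 320.2] [276 317  52   7 338] [596.7 188.8  12.3]
[[276. 317.]
 [327. 317.]
 [327. 323.]
 [276. 323.]] [array([547., 145.,  95.]), array([536., 187.,  95.]), array([541., 188.,  95.]), array([552., 146.,  95.])]
```

View pics/w1.png

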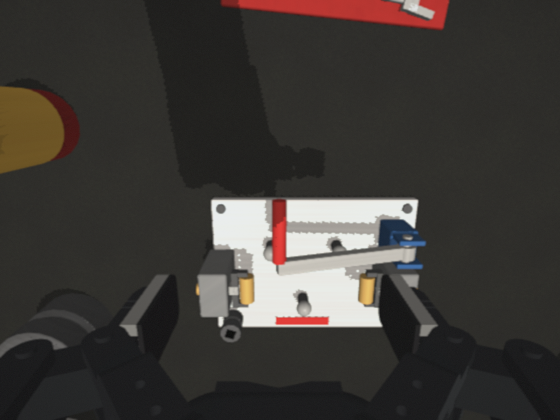

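The wrist view shows the handle bar at pixels (279,199)–(279,264), running from about (446,120) to (498,134). The grip point is ≈(456,122,91), almost under the TCP. I'll descend and grip it.

>>> step_arm:
  commands: [0, 0, 5, 0, 0, 0, 1, 0, 0, 10, 0, 0, 0, 1, 0, 0, 13.4, 0, 0, 0, 1, 0, 0, 13.4, 0, 0, 0, 1, 0, 0, 13.4, 0, 0, 0, 0, 0, 0, 13.4, 0, 0, 0, 0, 0, 0, 13.4, 0, 0, 0, 0, 0, 0, 13.4, 0, 0, 0, 0, 0, 0, 13.4, 0, 0, 0, 0, 0, 0, 13.4, 0, 0, 0, 0]

```text
clock: 2.65
eef_pos: [455.7, 123.0, 72.8]
tool_rot: [3.142, 0.002, -2.879]
force: [0.4, -0.9, 0.9]
width: 10.1
gripper_force: 58.4
```

>>> step_arm:
  commands: [0, 0.4, -1.3, 0, 0, 0, 0, 0, 1.06, -2.68, 0, 0, 0, 0, 0, 1.9, -3.9, 0, 0, 0, 0, 0, 2.78, -5.07, 0, 0, 0, 0, 0, 3.9, -6.05, 0, 0, 0, 0, 0, 5.04, -6.95, 0, 0, 0, 0, 0, 6.35, -7.65, 0, 0, 0, 0, 0, 7.7, -8.22, 0, 0, 0, 0, 0, 7.7, -8.22, 0, 0, 0, 0]

```text
clock: 3.55
eef_pos: [436.4, 195.3, 157.2]
tool_rot: [-3.139, 0.002, -2.879]
force: [-1.5, -9.3, 24.5]
width: 9.5
gripper_force: 61.5
```

>>> step_arm:
  commands: [0, 0.8, -0.6, 0, 0, 0, 0, 0, 1.66, -0.7, 0, 0, 0, 0, 0, 2.6, -0.85, 0, 0, 0, 0, 0, 3.47, -0.9, 0, 0, 0, 0, 0, 4.4, -0.87, 0, 0, 0, 0, 0, 5.28, -0.8, 0, 0, 0, 0, 0, 7.05, -0.44, 0, 0, 0, 0, 0, 8.75, 0.2, 0, 0, 0, 0, 0, 9.4, 0.55, 0, 0, 0, 0]

```text
clock: 4.45
eef_pos: [410.6, 290.9, 148.7]
tool_rot: [3.14, 0.002, -2.876]
force: [4.4, -3.2, 13.7]
width: 9.7
gripper_force: 62.1
```

>>> step_arm:
  commands: [0, 0, 0, 0, 0, 0, 1, 0, 0, 0, 0, 0, 0, 1, 0, 0, 0, 0, 0, 0, 1, 0, 0, -3, 0, 0, 0, 1, 0, 0, -8, 0, 0, 0, 1, 2, -5, -9, 0, 0, 0.1, 1, 3, -10, -9, 0, 0, 0.25, 1, 4, -15, -9, 0, 0, 0.4, 1, 5, -20, -9, 0, 0, 0.55, 1, 6, -24, -9, 0, 0, 0.7, 1]

```text
clock: 5.45
eef_pos: [414.4, 38.7, 239.1]
tool_rot: [3.141, -0.0, 2.698]
force: [1.6, -0.3, 0.7]
width: 85.4
gripper_force: 0.0
```

```bash
python3 - <<'E'
from h import *
s=ctrl.read_state(); print(np.round(s['eef_pos'],1),np.round(s['tool_rot'],3),np.round(s['qpos'],2))
# shift wanted to stand 130 above grasp, in tool axes
R=Rn.from_euler('xyz',s['tool_rot']).as_matrix(); g=np.array([423,-295,215]); print(R.T@(g-s['eef_pos'])/10, Rn.from_matrix(R.T@Rn.from_euler('xyz',[np.pi,0,.651]).as_matrix()).as_rotvec())
d=grab("top"); P=cloud(d); hsv=cv2.cvtColor(d["image"],cv2.COLOR_RGB2HSV); m=(((hsv[...,0]<8)|(hsv[...,0]>172))&(hsv[...,1]>130)&(hsv[...,2]>60)).astype(np.uint8)
k,l,st,c=cv2.connectedComponentsWithStats(m)
for i in range(1,k):
    if 15<st[i,4]<200: print(c[i].round(),P[l==i].mean(0).round())
E
```

```text
[414.4  38.7 239.1] [ 3.141 -0.     2.698] [-0.37  0.3   0.27  2.12 -0.12  0.74  1.1 ]
[-15.09037229 -29.7761712    2.39137558] [ 2.70426242e-04 -8.23097107e-04  2.04716950e+00]
[430. 171.] [ 561. -464.   47.]
[381. 216.] [ 450. -332.   24.]
[123. 222.] [434. 308. 122.]
[296. 219.] [ 427. -107.  132.]
[398. 318.] [ 190. -356.   23.]
```

The lever is open, about 2.1 rad. On to the cell.

>>> step_arm:
  commands: [-15.1, -29.8, 2.4, 0, 0, 2.047, 1, -15.1, -29.8, 2.4, 0, 0, 2.047, 1, -15.1, -29.8, 2.4, 0, 0, 2.047, 1, -15.1, -29.8, 2.4, 0, 0, 2.047, 1, -15.1, -29.8, 2.4, 0, 0, 2.047, 1, -15.1, -29.8, 2.4, 0, 0, 2.047, 1, -15.1, -29.8, 2.4, 0, 0, 2.047, 1, -15.1, -29.8, 2.4, 0, 0, 2.047, 1, -15.1, -29.8, 2.4, 0, 0, 2.047, 1, -15.1, -29.8, 2.4, 0, 0, 2.047, 1]

```text
clock: 6.5
eef_pos: [425.3, -292.9, 214.5]
tool_rot: [-3.14, -0.001, 1.198]
force: [0.2, -0.6, 0.0]
width: 85.2
gripper_force: 0.0
```

>>> step_arm:
  commands: [0, 0, 0, 0, 0, 0.6, 1, 0, 0, 0, 0, 0, 0.6, 1, 0, 0, 0, 0, 0, 0.6, 1, 0, 0, 0, 0, 0, 0.6, 1, 0, 0, 0, 0, 0, 0.6, 1]

```text
clock: 7.0
eef_pos: [425.6, -292.4, 214.4]
tool_rot: [-3.14, 0.0, 0.605]
force: [0.5, 0.5, 0.2]
width: 85.6
gripper_force: 0.0
```

```bash
python3 - <<'E'
from h import *
s=ctrl.read_state(); print(np.round(s['eef_pos'],1),np.round(s['tool_rot'],3),np.round(s['qpos'],2))
d=grab("wrist"); save(d,"w2.png"); np.savez("w2",**d); P=cloud(d); im=d["image"]
hsv=cv2.cvtColor(im,cv2.COLOR_RGB2HSV)
w=((hsv[...,1]<50)&(hsv[...,2]>130)&(P[...,2]>12)&(P[...,2]<35)).astype(np.uint8); w=cv2.morphologyEx(w,cv2.MORPH_OPEN,np.ones((3,3),np.uint8))
k,l,st,c=cv2.connectedComponentsWithStats(w); i=1+np.argmax(st[1:,4]); v,u=np.nonzero(l==i)
pts=np.array([ray(d,a,b,24)[:2] for a,b in zip(u,v)],np.float32); r=cv2.minAreaRect(pts); print(st[i],r,cv2.boxPoints(r).round(1))
m=(((hsv[...,0]<8)|(hsv[...,0]>172))&(hsv[...,1]>130)&(hsv[...,2]>60)).astype(np.uint8)
k,l,st,c=cv2.connectedComponentsWithStats(m)
for i in range(1,k):
    if st[i,4]>60:
        v,u=np.nonzero(l==i); pts=np.array([ray(d,a,b,24)[:2] for a,b in zip(u,v)],np.float32); print(c[i],cv2.minAreaRect(pts),pts.mean(0))
t=(P[...,2]>66)&(P[...,2]<80)&(np.hypot(P[...,0]-423,P[...,1]+295)<40); q=P[t][:,:2].astype(np.float32); print("coltop",t.sum(),cv2.minAreaRect(q),P[t].mean(0))
E
```

```text
[ 425.6 -292.4  214.4] [-3.14   0.     0.605] [-0.    0.6   0.86  1.92 -0.58  0.89  0.19]
[ 224  131  109  110 8209] ((426.11114501953125, -294.0662841796875), (106.53337860107422, 103.3246078491211), 37.297672271728516) [[ 352.4 -285.2]
 [ 415.  -367.4]
 [ 499.8 -302.9]
 [ 437.2 -220.7]]
[97.15979214 41.13705749] ((433.9337158203125, -83.49325561523438), (45.6431770324707, 96.6952896118164), 75.41690826416016) [442.7284  -87.84895]
[162.97772829  57.20267261] ((462.55633544921875, -138.10450744628906), (58.613460540771484, 22.437353134155273), 11.724735260009766) [ 464.32233 -141.6234 ]
[510.68131868 172.31868132] ((568.232177734375, -469.9200439453125), (10.053793907165527, 59.40107727050781), 65.84638214111328) [ 566.6627 -469.8672]
[324.0545809 188.1208577] ((449.916015625, -330.81378173828125), (57.981224060058594, 8.05548095703125), 37.13899612426758) [ 450.66885 -330.417  ]
[218.69587629 373.36082474] ((200.53228759765625, -362.0159606933594), (9.198554992675781, 36.385040283203125), 56.60722351074219) [ 201.25081 -362.64053]
coltop 1728 ((423.74200439453125, -296.0555419921875), (36.3391227722168, 35.95780944824219), 37.211544036865234) [ 424.78858097 -295.32723127   73.46428478]
```

View pics/w2.png

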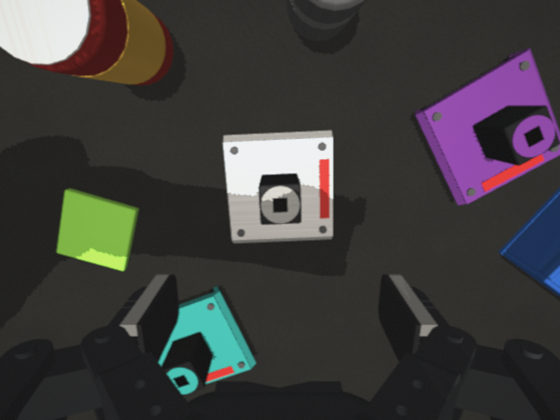

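The wrist view shows the aluminium cell with its column top at (281,205) and stripe at (324,188). That puts the cell at (424,-296), yaw -0.92. I'll grasp the column.

>>> step_arm:
  commands: [-0.34, 0.2, 5, 0, 0, -0.045, 1, -0.34, 0.2, 10, 0, 0, -0.045, 1, -0.34, 0.2, 14, 0, 0, -0.045, 1, -0.34, 0.2, 18, 0, 0, -0.045, 1, -0.34, 0.2, 18, 0, 0, -0.045, 1, -0.34, 0.2, 18, 0, 0, -0.045, 0, -0.34, 0.2, 18, 0, 0, -0.045, 0, -0.34, 0.2, 18, 0, 0, -0.045, 0, -0.34, 0.2, 18, 0, 0, -0.045, 0, -0.34, 0.2, 18, 0, 0, -0.045, 0]

```text
clock: 8.05
eef_pos: [424.7, -296.5, 36.7]
tool_rot: [3.141, -0.002, 0.651]
force: [-1.8, 2.0, 8.7]
width: 35.2
gripper_force: 59.4
```

>>> step_arm:
  commands: [0, 0, -1, 0, 0, 0, 0, 0, 0, -3, 0, 0, 0, 0, 0, 0, -6.5, 0, 0, 0, 0, 0, 0, -10, 0, 0, 0, 0, 0, 0, -14, 0, 0, 0, 0, 0, 0, -18, 0, 0, 0, 0, 0, 0, -21, 0, 0, 0, 0, 0, 0, -21.5, 0, 0, 0, 0, 0, 0, -21.5, 0, 0, 0, 0]

```text
clock: 8.95
eef_pos: [424.1, -296.0, 250.0]
tool_rot: [3.142, -0.001, 0.65]
force: [-1.3, 0.7, -7.8]
width: 35.3
gripper_force: 62.1
```

>>> step_arm:
  commands: [1.3, -1.1, 0, 0, 0, -0.1, 0, 4, -3.3, 0, 0, 0, -0.2, 0, 7, -5.8, 0, 0, 0, -0.3, 0, 10, -8.3, 0, 0, 0, -0.4, 0, 13, -10.7, 0, 0, 0, -0.5, 0, 16, -13.2, 0, 0, 0, -0.6, 0, 19, -15.7, 0, 0, 0, -0.7, 0, 22, -18.2, 0, 0, 0, -0.8, 0, 24.5, -20.2, 0, 0, 0, -0.85, 0, 26, -21.5, 0, 0, 0, -0.9, 0]

```text
clock: 9.95
eef_pos: [499.8, 35.2, 247.5]
tool_rot: [-3.137, -0.001, 1.556]
force: [-0.3, -0.5, -7.6]
width: 35.5
gripper_force: 62.1
```

```bash
python3 - <<'E'
from h import *
s=ctrl.read_state(); print(np.round(s['eef_pos'],1),np.round(s['tool_rot'],3),np.round(s['qpos'],2),s['width'],s['force'].round(1))
R=Rn.from_euler('xyz',s['tool_rot']).as_matrix(); g=np.array([533.4,169.4,200]); print(R.T@(g-s['eef_pos'])/10, Rn.from_matrix(R.T@Rn.from_euler('xyz',[np.pi,0,1.834]).as_matrix()).as_rotvec())
E
```

```text
[499.8  35.2 247.5] [-3.137e+00 -1.000e-03  1.556e+00] [-0.59  0.47  0.67  1.91 -0.37  0.89  0.26] 35.45558615861515 [-0.3 -0.5 -7.6]
[13.461935    3.18114144  4.74721015] [-0.0045416  -0.0012961  -0.27818671]
```

```bash
python3 - <<'E'
from h import *
d=grab("wrist"); save(d,"w3.png"); np.savez("w3",**d); P=cloud(d); im=d["image"]
hsv=cv2.cvtColor(im,cv2.COLOR_RGB2HSV)
m=(((hsv[...,0]<8)|(hsv[...,0]>172))&(hsv[...,1]>130)&(hsv[...,2]>60)).astype(np.uint8)
k,l,st,c=cv2.connectedComponentsWithStats(m)
for i in range(1,k):
    if st[i,4]>60:
        v,u=np.nonzero(l==i); pts=np.array([ray(d,a,b,12)[:2] for a,b in zip(u,v)],np.float32); print(c[i],cv2.minAreaRect(pts),np.median(P[l==i],0))
t=(abs(P[...,2]-12)<7)&(hsv[...,1]<50)&(hsv[...,2]>120); 
q=np.array([ray(d,a,b,12)[:2] for b,a in zip(*np.nonzero(cv2.morphologyEx(t.astype(np.uint8),cv2.MORPH_OPEN,np.ones((3,3)))))],np.float32); r=cv2.minAreaRect(q);print(r,cv2.boxPoints(r))
E
```

```text
[ 51.62420572 102.08747021] ((258.1333312988281, 120.1548843383789), (89.806396484375, 191.9776153564453), 9.580000877380371) [256.08574388 117.36295539   4.17343745]
[377.04150198  26.82411067] ((598.629638671875, 184.05984497070312), (8.837364196777344, 51.421630859375), 14.985380172729492) [598.43761957 184.49546757  12.14604995]
[368.20404722 255.40191119] ((604.5780029296875, -67.6014404296875), (126.65507507324219, 23.49057960510254), 89.27704620361328) [544.40158517  41.5452048  234.53030709]
((423.90802001953125, 141.13653564453125), (402.0409851074219, 168.0644989013672), 5.324709892272949) [[215.9568   206.15146 ]
 [231.55318   38.812202]
 [631.85925   76.12161 ]
 [616.2629   243.46088 ]]
```

View pics/w3.png

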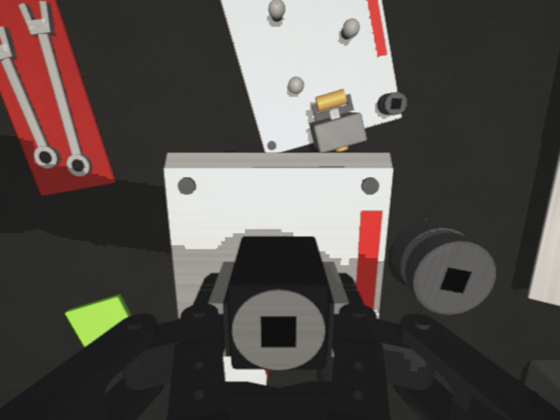

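The view shows the cell held upright, with the base ahead of it. The balls are at (277,10), (350,28) and (296,85), and the near deck corner is at (268,153). The balls give the finest check of the base centre.

```bash
python3 - <<'E'
from h import *
d=dict(np.load("w3.npz")); P=cloud(d); im=d["image"]; M=np.linalg.inv(d["world_to_cam"]); print("cam",M[:3,3].round())
c0=np.array([533.4,169.4]); a=.262; X=np.array([np.cos(a),np.sin(a)]); Y=np.array([-X[1],X[0]])
hsv=cv2.cvtColor(im,cv2.COLOR_RGB2HSV)
for bx,by in((36,0),(-26,34),(-26,-34)):
    p=c0+bx*X+by*Y
    t=(np.hypot(P[...,0]-p[0],P[...,1]-p[1])<16)&(P[...,2]>22)&(P[...,2]<60)
    q=P[t]; v,u=np.nonzero(t)
    if len(q)<5: print("none",p);continue
    top=q[q[:,2]>np.percentile(q[:,2],60)]
    print(p.round(1),len(q),"mean",q.mean(0).round(1),"zmax",np.percentile(q[:,2],95).round(1),"topmean",top.mean(0).round(1),"px",u.min(),u.max(),v.min(),v.max())
    # sphere fit r=8
    from scipy.optimize import least_squares
    s=least_squares(lambda c:np.linalg.norm(q-c,axis=1)-8,[*p,30],loss='soft_l1'); cc=s.x
    e=cc[:2]-p; print("  sphere",cc.round(1),"off",e.round(1),"cost",round(s.cost/len(q),2))
cor=[ray(d,u,v,12).round(1) for u,v in((402,118),(268,153))]; print("corners",cor,"pred",c0+75*X-95*Y,c0-75*X-95*Y)
E
```

```text
cam [502. 110. 389.]
[568.2 178.7] 271 mean [568.  179.1  38.5] zmax 41.5 topmean [568.8 179.9  40.6] px 343 359 18 37
  sphere [569.  180.1  33.4] off [0.8 1.3] cost 0.16
[499.5 195.5] 272 mean [500.3 195.4  38.5] zmax 41.7 topmean [500.2 196.8  40.7] px 268 285 0 19
  sphere [500.2 196.9  33.4] off [0.7 1.4] cost 0.18
[517.1 129.8] 228 mean [517.7 130.9  38.7] zmax 41.5 topmean [517.7 130.7  40.6] px 288 304 76 93
  sphere [517.9 131.1  33.4] off [0.8 1.3] cost 0.12
corners [array([630.9,  97.8,  12. ]), array([488.7,  63.1,  12. ])] pred [630.4467589   97.06794219] [485.56567621  58.21601973]
```

```bash
python3 - <<'E'
from h import *
d=dict(np.load("w3.npz")); P=cloud(d); s=ctrl.read_state(); e=s['eef_pos']
R=Rn.from_euler('xyz',s['tool_rot']).as_matrix()
t=np.zeros(P.shape[:2],bool); t[285:372,228:330]=1
t&=(P[...,2]>e[2]+25)&(P[...,2]<e[2]+50)
q=(P[t]-e)@R; print(t.sum(),"z med",np.median(P[t][:,2])-e[2]); r=cv2.minAreaRect(q[:,:2].astype(np.float32)); print("col top in tool xy",r)
hsv=cv2.cvtColor(d["image"],cv2.COLOR_RGB2HSV); m=(((hsv[...,0]<8)|(hsv[...,0]>172))&(hsv[...,1]>130)); m[:200]=0;m[310:]=0;m[:,:350]=0
q=(P[m]-e)@R; print("stripe tool xyz",np.median(q,0), cv2.minAreaRect(q[:,:2].astype(np.float32)))
c0=np.array([534.2,170.7]); R2=R
g=np.array([*c0,120]); print(R.T@(g-e)/10, Rn.from_matrix(R.T@Rn.from_euler('xyz',[np.pi,0,1.834]).as_matrix()).as_rotvec())
E
```

```text
8456 z med 36.887260679345275
col top in tool xy ((-3.615176200866699, -0.2051067352294922), (36.84133529663086, 35.87103271484375), 89.19442749023438)
stripe tool xyz [ 3.76799141 43.85139986 12.89297954] ((27.32689666748047, 33.7791862487793), (24.704975128173828, 109.68862915039062), 65.99457550048828)
[13.25179752  3.2815416  12.78308029] [-0.00367922 -0.00334617 -0.27327976]
```

```bash
python3 - <<'E'
from h import *
for n,e,rot in(("w2",[425.6,-292.4,214.4],[-3.14,0,.605]),("w1",[454.8,122.3,205.7],[3.141,-.001,-2.881]),("w3",[499.8,35.2,247.5],[-3.137,-.001,1.556])):
    d=dict(np.load(n+".npz")); P=cloud(d); R=Rn.from_euler('xyz',rot).as_matrix(); q=(P-np.array(e))@R
    hw=18 if n=="w3" else 42
    for s in(1,-1):
        for z0 in((-35,-28,-20,-14,-8)):
            t=(abs(q[...,2]-z0)<3)&(s*q[...,1]>hw-3)&(s*q[...,1]<hw+20)&(d["range_z"]>0)&(abs(q[...,0])<30)
            if t.sum()>10: print(n,s,z0,t.sum(),"x",np.percentile(q[t][:,0],[1,50,99]).round(1),"y",np.percentile(q[t][:,1],[1,50,99]).round(1))
d=dict(np.load("w3.npz"))
cv2.imwrite("pics/w3c.png",cv2.resize(d["image"][200:420,150:420][...,::-1],None,fx=2.5,fy=2.5))
E
```

```text
w2 1 -35 617 x [-10.3   7.1  11.8] y [43.1 43.7 56.9]
w2 1 -28 542 x [-10.4   7.   11.8] y [43.1 43.7 56.8]
w2 1 -20 398 x [-10.5   6.5  11.7] y [43.1 43.7 55.9]
w2 1 -14 175 x [-10.1   1.2  11.2] y [43.2 43.6 49.3]
w2 -1 -35 614 x [-10.4   7.   11.7] y [-55.5 -42.1 -41.5]
w2 -1 -28 531 x [-10.4   7.1  11.7] y [-55.2 -42.1 -41.5]
w2 -1 -20 407 x [-10.5   6.8  11.8] y [-54.3 -42.1 -41.5]
w2 -1 -14 161 x [-10.2   1.   10.9] y [-47.2 -41.9 -41.4]
w1 1 -35 624 x [-10.9   6.4  11.2] y [42.  42.7 55.8]
w1 1 -28 536 x [-11.    6.5  11.3] y [42.  42.7 55.9]
w1 1 -20 407 x [-11.    6.3  11.2] y [42.  42.6 54.7]
w1 1 -14 156 x [-10.3   0.5  10.5] y [42.1 42.5 47.7]
w1 -1 -35 610 x [-10.9   6.3  11.1] y [-56.5 -43.2 -42.5]
w1 -1 -28 512 x [-11.    6.3  11. ] y [-56.4 -43.2 -42.6]
w1 -1 -20 401 x [-11.1   6.2  11.1] y [-55.3 -43.1 -42.5]
w1 -1 -14 158 x [-11.3  -0.1  10.4] y [-48.2 -43.  -42.6]
w3 1 -35 1212 x [-17.4   4.2  17. ] y [15.  17.6 24.5]
w3 1 -28 295 x [ 6.1 10.5 17.3] y [15.2 23.7 31.8]
w3 1 -20 238 x [ 6.  10.5 17.2] y [15.1 23.9 31.8]
w3 1 -14 230 x [ 6.  10.5 17.3] y [15.2 23.7 31.8]
w3 1 -8 162 x [ 6.3 10.7 17.4] y [15.1 22.7 30.8]
w3 -1 -35 898 x [-17.2   5.1  16.7] y [-23.2 -17.  -15. ]
w3 -1 -28 267 x [ 6.1 10.3 17.1] y [-30.5 -22.8 -15.2]
w3 -1 -20 218 x [ 5.9 10.3 17.1] y [-30.4 -23.  -15.2]
w3 -1 -14 202 x [ 6.  10.3 17. ] y [-30.4 -23.  -15.1]
w3 -1 -8 148 x [ 6.1 10.6 16.9] y [-29.4 -21.7 -15.3]
```

View pics/w3c.png

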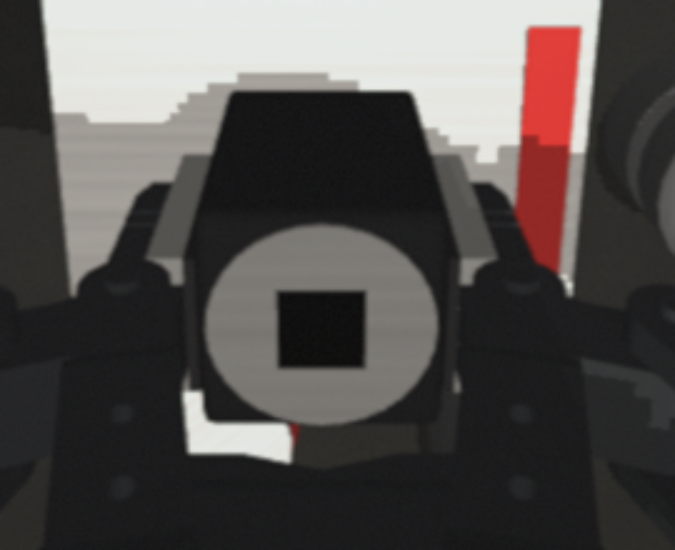

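The close crop shows the column squarely held. The pads span ±11 mm and the column ±17.3 mm about the tool centre, so the offset is ≈0.5 mm. I'll go above the nest.

>>> step_arm:
  commands: [3, 0.8, 0, 0, 0, -0.07, 0, 6.5, 1.6, 0, 0, 0, -0.14, 0, 10, 2.5, 0, 0, 0, -0.21, 0, 12.5, 3.1, 1, 0, 0, -0.27, 0, 13.25, 3.28, 4, 0, 0, -0.273, 0, 13.25, 3.28, 8, 0, 0, -0.273, 0, 13.25, 3.28, 11, 0, 0, -0.273, 0, 13.25, 3.28, 12.8, 0, 0, -0.273, 0, 13.25, 3.28, 12.8, 0, 0, -0.273, 0, 13.25, 3.28, 12.8, 0, 0, -0.273, 0]

```text
clock: 11.0
eef_pos: [536.4, 162.3, 121.2]
tool_rot: [-3.14, 0.001, 1.822]
force: [0.5, 0.0, -6.1]
width: 35.2
gripper_force: 62.1
```

```bash
python3 - <<'E'
from h import *
s=ctrl.read_state(); e=s['eef_pos'];print(np.round(e,1),np.round(s['tool_rot'],4),s['force'].round(1),s['torque'].round(2))
R=Rn.from_euler('xyz',s['tool_rot']).as_matrix(); print(R.T@(np.array([534,170.8,95])-e)/10, Rn.from_matrix(R.T@Rn.from_euler('xyz',[np.pi,0,1.834]).as_matrix()).as_rotvec())
d=grab("side"); im=d["image"][100:250,230:380][...,::-1]; cv2.imwrite("pics/s2.png",cv2.resize(im,None,fx=4,fy=4,interpolation=cv2.INTER_CUBIC))
E
```

```text
[536.4 162.3 121.2] [-3.1398e+00  1.1000e-03  1.8220e+00] [ 0.5  0.  -6.1] [-0.02 -0.02 -0.03]
[ 0.88531385 -0.01896117  2.61875541] [-0.00179217  0.00103966 -0.01204169]
```

View pics/s2.png

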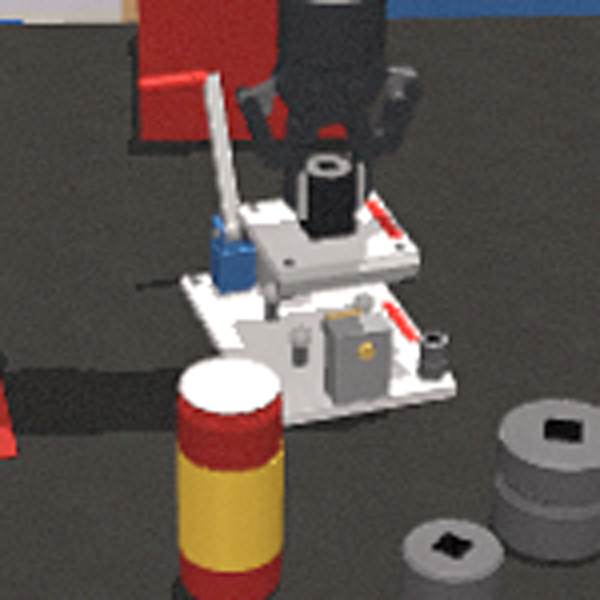

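The side view shows the cell level above the base, stripes on the same side, and the lever leaning back clear. I'll centre it and lower to just above the rollers.

>>> step_arm:
  commands: [0.5, 0, 0, 0, 0, -0.012, 0, 0.89, 0, 0, 0, 0, -0.012, 0, 0.89, 0, 0.8, 0, 0, -0.012, 0, 0.89, 0, 1.6, 0, 0, -0.012, 0, 0.89, 0, 2.5, 0, 0, -0.012, 0, 0.89, 0, 2.5, 0, 0, -0.012, 0]

```text
clock: 11.65
eef_pos: [534.0, 171.8, 95.5]
tool_rot: [-3.14, 0.0, 1.834]
force: [0.5, -0.0, -5.9]
width: 35.2
gripper_force: 62.3
```

```bash
cat > st.py <<'E'
from h import *
s=ctrl.read_state(); e=s['eef_pos'];print(np.round(e,1),np.round(s['tool_rot'],4),s['force'].round(1),s['torque'].round(2),s['width'])
R=Rn.from_euler('xyz',s['tool_rot']).as_matrix(); print((R.T@(np.array([534,170.8,68])-e)/10).round(2), Rn.from_matrix(R.T@Rn.from_euler('xyz',[np.pi,0,1.834]).as_matrix()).as_rotvec().round(4))
E
python3 st.py
```

```text
[534.  171.8  95.5] [-3.1400e+00  3.0000e-04  1.8344e+00] [ 0.5 -0.  -5.9] [-0.03  0.    0.02] 35.16932645762842
[-0.09 -0.02  2.75] [-0.0016  0.0003  0.0004]
```

Good. Now a slow descent with force checks.

>>> step_arm:
  commands: [-0.05, 0, 0.3, 0, 0, 0, 0, -0.05, 0, 0.6, 0, 0, 0, 0, -0.05, 0, 0.9, 0, 0, 0, 0, -0.05, 0, 1.2, 0, 0, 0, 0, -0.05, 0, 1.5, 0, 0, 0, 0, -0.05, 0, 1.5, 0, 0, 0, 0]

```text
clock: 12.25
eef_pos: [534.3, 171.5, 81.5]
tool_rot: [-3.141, 0.0, 1.835]
force: [-2.2, 0.5, -4.1]
width: 34.9
gripper_force: 62.8
```

```bash
python3 st.py
```

```text
[534.3 171.5  81.5] [-3.1409  0.      1.8346] [-2.2  0.5 -4.1] [-0.05  0.45 -0.14] 34.93210118185863
[-0.06 -0.05  1.35] [-0.0007  0.      0.0006]
```

>>> step_arm:
  commands: [0, 0, 0.3, 0, 0, 0, 0, 0, 0, 0.6, 0, 0, 0, 0, 0, 0, 0.9, 0, 0, 0, 0, 0, 0, 1.1, 0, 0, 0, 0, 0, 0, 1.3, 0, 0, 0, 0, 0, 0, 1.3, 0, 0, 0, 0]

```text
clock: 12.85
eef_pos: [534.2, 171.9, 68.4]
tool_rot: [-3.141, -0.0, 1.835]
force: [-0.5, 0.8, -11.8]
width: 35.5
gripper_force: 61.6
```

```bash
python3 st.py
```

```text
[534.2 171.9  68.4] [-3.1406e+00 -3.0000e-04  1.8349e+00] [ -0.5   0.8 -11.8] [ 0.16  0.26 -0.07] 35.45889791473046
[-0.1  -0.05  0.04] [-0.001  -0.0003  0.0009]
```

The rollers are now pulling. A few more millimetres to seat it.

>>> step_arm:
  commands: [0, 0, 0.1, 0, 0, 0, 0, 0, 0, 0.2, 0, 0, 0, 0, 0, 0, 0.2, 0, 0, 0, 0]

```text
clock: 13.15
eef_pos: [534.2, 171.8, 67.9]
tool_rot: [-3.141, -0.001, 1.835]
force: [-5.5, 1.2, 3.1]
width: 35.5
gripper_force: 63.6
```

>>> step_arm:
  commands: [0, 0, 0.2, 0, 0, 0, 0.7, 0, 0, 0.2, 0, 0, 0, 0.7, 0, 0, 0.2, 0, 0, 0, 0.7, 0, 0, 0.2, 0, 0, 0, 0.7, 0, 0, -3, 0, 0, 0, 0.7, 0, 0, -7, 0, 0, 0, 0.7, 0, 0, -11, 0, 0, 0, 0.7, 0, 0, -11, 0, 0, 0, 0.7]

```text
clock: 13.95
eef_pos: [538.6, 171.9, 182.0]
tool_rot: [3.131, -0.0, 1.834]
force: [0.8, 1.0, 0.7]
width: 59.7
gripper_force: 0.0
```

```bash
python3 - <<'E'
from h import *
s=ctrl.read_state(); e=s['eef_pos']; R=Rn.from_euler('xyz',s['tool_rot']).as_matrix(); print(e.round(1),s['tool_rot'].round(3),s['force'].round(1),s['width'])
d=grab("wrist"); save(d,"w4.png"); P=cloud(d); hsv=cv2.cvtColor(d["image"],cv2.COLOR_RGB2HSV)
a=.263; X=np.array([np.cos(a),np.sin(a)]); Y=np.array([-X[1],X[0]]); c0=np.array([534.2,170.7])
b=np.stack([(P[...,:2]-c0)@X,(P[...,:2]-c0)@Y,P[...,2]],-1)
t=(abs(b[...,0])<30)&(abs(b[...,1])<30)&(b[...,2]>95)&(b[...,2]<115)
print("coltop",t.sum(),np.median(b[t],0),cv2.minAreaRect(b[t][:,:2].astype(np.float32)))
t=(b[...,2]>45)&(b[...,2]<65)&(abs(b[...,0])<50)&(abs(b[...,1])<48)&(hsv[...,1]<50)&(hsv[...,2]>90)
A=np.c_[b[t][:,:2],np.ones(t.sum())]; print("plate plane",np.linalg.lstsq(A,b[t][:,2],rcond=None)[0],t.sum())
m=(((hsv[...,0]<8)|(hsv[...,0]>172))&(hsv[...,1]>130)&(abs(b[...,0])<100)&(abs(b[...,1])<100))
k,l,st,c=cv2.connectedComponentsWithStats(m.astype(np.uint8))
for i in range(1,k):
    if st[i,4]>50: print(c[i].round(),np.median(b[l==i],0).round(1),cv2.minAreaRect(b[l==i][:,:2].astype(np.float32)))
E
```

```text
[538.6 171.9 182. ] [ 3.131 -0.     1.834] [0.8 1.  0.7] 59.7136360625202
coltop 2781 [  1.12140311   2.32364516 104.70908313] ((1.207651138305664, 0.4479846954345703), (36.0430793762207, 36.17183303833008), 0.12314653396606445)
plate plane [-6.39454060e-03  4.17004882e-04  5.43684809e+01] 9799
[341. 191.] [65.9  0.9 12. ] ((48.884185791015625, 29.742202758789062), (35.38322067260742, 123.39409637451172), 29.21204948425293)
[325. 202.] [44.6  1.7 54.7] ((35.38081359863281, 26.468475341796875), (27.402265548706055, 112.97225189208984), 19.8282413482666)
```

View pics/w4.png

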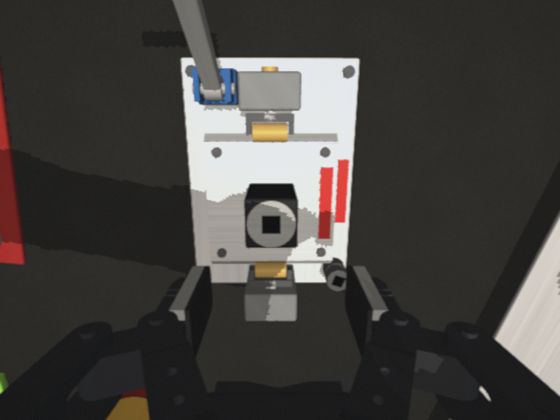

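The view shows the cell home. The column top is 104.7 mm up, the plate is level at ≈54.5 mm, it's centred to about 1 mm, and the stripes are side by side at (325,202) and (341,191). Back to the lever.

>>> step_arm:
  commands: [0, 0, -4, 0, 0, 0, 1, 3, -2, -6, 0, 0, -0.15, 1, 6, -4, -6, 0, 0, -0.3, 1, 9, -6, -6, 0, 0, -0.45, 1, 12, -7.5, -6, 0, 0, -0.6, 1, 14.8, -9.3, -6, 0, 0, -0.75, 1, 14.8, -9.3, -6, 0, 0, -0.9, 1, 14.8, -9.3, -6, 0, 0, -1.05, 1, 14.8, -9.3, -6, 0, 0, -1.2, 1, 14.8, -9.3, -6, 0, 0, -1.35, 1]

```text
clock: 15.0
eef_pos: [405.5, 290.1, 235.7]
tool_rot: [-3.141, -0.002, -3.092]
force: [0.2, 0.6, -0.1]
width: 85.5
gripper_force: 0.0
```

```bash
cat > tgt.py <<'E'
from h import *; import sys
t=np.array(list(map(float,sys.argv[1:5]))); s=ctrl.read_state(); e=s['eef_pos'];print(np.round(e,1),np.round(s['tool_rot'],4),s['force'].round(1))
R=Rn.from_euler('xyz',s['tool_rot']).as_matrix(); print((R.T@(t[:3]-e)/10).round(2), Rn.from_matrix(R.T@Rn.from_euler('xyz',[np.pi,0,t[3]]).as_matrix()).as_rotvec().round(4))
E
python3 tgt.py 410.6 290.9 240 -2.878
```

```text
[405.5 290.1 235.7] [-3.1407e+00 -1.8000e-03 -3.0917e+00] [ 0.2  0.6 -0.1]
[-0.51  0.05 -0.43] [-0.0007 -0.0019 -0.2137]
```

>>> step_arm:
  commands: [-0.5, 0.05, -0.4, 0, 0, -0.15, 1, -0.5, 0.05, -0.4, 0, 0, -0.214, 1, -0.5, 0.05, -0.4, 0, 0, -0.214, 1, -0.5, 0.05, -0.4, 0, 0, -0.214, 1]

```text
clock: 15.4
eef_pos: [410.7, 290.6, 240.0]
tool_rot: [-3.141, -0.002, -2.886]
force: [0.3, -0.4, 0.9]
width: 85.9
gripper_force: 0.0
```

```bash
python3 tgt.py 410.6 290.9 149 -2.878; python3 - <<'E'
from h import *
d=grab("wrist"); P=cloud(d); hsv=cv2.cvtColor(d["image"],cv2.COLOR_RGB2HSV)
m=(((hsv[...,0]<8)|(hsv[...,0]>172))&(hsv[...,1]>130)&(P[...,2]>140)&(P[...,2]<190))
print(m.sum(),cv2.minAreaRect(P[m][:,:2].astype(np.float32)),np.percentile(P[m][:,2],[5,50,95]))
print(cv2.boxPoints(cv2.minAreaRect(P[m][:,:2].astype(np.float32))))
E
```

```text
[410.7 290.6 240. ] [-3.1412e+00 -1.7000e-03 -2.8862e+00] [ 0.3 -0.4  0.9]
[-0.01  0.03  9.1 ] [-0.0004 -0.0017 -0.0082]
1746 ((441.9974365234375, 406.39056396484375), (253.86968994140625, 51.29969024658203), 82.73578643798828) [142.10078732 167.15691215 169.57363724]
[[400.50317 283.71783]
 [451.3911  277.23126]
 [483.4917  529.0633 ]
 [432.60376 535.54987]]
```

>>> step_arm:
  commands: [0, 0, 4, 0, 0, -0.008, 1, 0, 0, 7, 0, 0, -0.008, 1, 0, 0, 9.4, 0, 0, -0.008, 1, 0, 0, 9.4, 0, 0, -0.008, 1, 0, 0, 9.4, 0, 0, -0.008, 0, 0, 0, 9.4, 0, 0, -0.008, 0, 0, 0, 9.4, 0, 0, -0.008, 0, 0, 0, 9.4, 0, 0, -0.008, 0, 0, 0, 9.4, 0, 0, -0.008, 0, 0, 0, 9.4, 0, 0, -0.008, 0]

```text
clock: 16.45
eef_pos: [411.5, 290.9, 147.7]
tool_rot: [3.141, 0.001, -2.877]
force: [-0.3, -1.3, 6.1]
width: 9.9
gripper_force: 58.5
```

>>> step_arm:
  commands: [0, -1.05, -0.54, 0, 0, 0, 0, 0, -2.14, -0.98, 0, 0, 0, 0, 0, -3.28, -1.31, 0, 0, 0, 0, 0, -4.44, -1.52, 0, 0, 0, 0, 0, -5.61, -1.61, 0, 0, 0, 0, 0, -6.79, -1.58, 0, 0, 0, 0, 0, -7.96, -1.44, 0, 0, 0, 0, 0, -9.11, -1.18, 0, 0, 0, 0, 0, -10.23, -0.81, 0, 0, 0, 0, 0, -11.31, -0.33, 0, 0, 0, 0]

```text
clock: 17.45
eef_pos: [440.9, 181.3, 149.8]
tool_rot: [3.141, 0.0, -2.876]
force: [-0.7, 5.1, -1.8]
width: 9.5
gripper_force: 62.9
```

>>> step_arm:
  commands: [0, -1.02, 0.59, 0, 0, 0, 0, 0, -1.98, 1.27, 0, 0, 0, 0, 0, -2.87, 2.05, 0, 0, 0, 0, 0, -3.67, 2.91, 0, 0, 0, 0, 0, -4.39, 3.85, 0, 0, 0, 0, 0, -5.0, 4.86, 0, 0, 0, 0, 0, -5.51, 5.92, 0, 0, 0, 0, 0, -5.92, 7.03, 0, 0, 0, 0, 0, -6.2, 8.17, 0, 0, 0, 0, 0, -6.39, 9.34, 0, 0, 0, 0]

```text
clock: 18.45
eef_pos: [457.2, 120.0, 55.8]
tool_rot: [3.141, -0.001, -2.876]
force: [-2.4, 3.1, 5.2]
width: 9.9
gripper_force: 65.3
```

>>> step_arm:
  commands: [0, -0.05, 0.4, 0, 0, 0, 0, 0, -0.06, 0.8, 0, 0, 0, 0, 0, -0.06, 1.0, 0, 0, 0, 0, 0, -0.06, 1.0, 0, 0, 0, 0]

```text
clock: 18.85
eef_pos: [457.4, 119.4, 46.6]
tool_rot: [-3.141, -0.001, -2.876]
force: [-2.0, 1.7, -3.0]
width: 10.2
gripper_force: 66.1
```

>>> step_arm:
  commands: [0, 0, 0.2, 0, 0, 0, 0, 0, 0, 0.4, 0, 0, 0, 0, 0, 0, 0.4, 0, 0, 0, 0]

```text
clock: 19.15
eef_pos: [457.4, 119.3, 42.8]
tool_rot: [-3.141, -0.001, -2.876]
force: [-3.7, 0.8, -0.2]
width: 10.0
gripper_force: 66.4
```

>>> step_arm:
  commands: [0, 0, 0.2, 0, 0, 0, 0, 0, 0, 0.4, 0, 0, 0, 0, 0, 0, 0.4, 0, 0, 0, 0]

```text
clock: 19.45
eef_pos: [457.6, 119.4, 41.7]
tool_rot: [3.141, 0.001, -2.877]
force: [-9.1, -0.2, 36.0]
width: 9.4
gripper_force: 70.2
```

The lever is at its stop. Release and retreat.

>>> step_arm:
  commands: [0, 0, -0.1, 0, 0, 0, 1, 0, 0, -0.1, 0, 0, 0, 1, 0, 0, -0.1, 0, 0, 0, 1, 0, 0, -0.1, 0, 0, 0, 1, 0, 0, -4, 0, 0, 0, 1, 0, 0, -8, 0, 0, 0, 1, 0, 0, -13, 0, 0, 0, 1, 0, 0, -18, 0, 0, 0, 1, 0, 0, -18, 0, 0, 0, 1, 0, 0, -18, 0, 0, 0, 1]

```text
clock: 20.45
eef_pos: [458.4, 119.7, 219.7]
tool_rot: [3.141, 0.003, -2.876]
force: [-1.1, 0.1, -0.1]
width: 85.2
gripper_force: 0.0
```

```bash
python3 - <<'E'
from h import *
s=ctrl.read_state(); print(s['eef_pos'].round(1),s['force'].round(1),s['width'])
d=grab("wrist"); save(d,"w5.png"); P=cloud(d); hsv=cv2.cvtColor(d["image"],cv2.COLOR_RGB2HSV)
a=.263; X=np.array([np.cos(a),np.sin(a)]); Y=np.array([-X[1],X[0]]); c0=np.array([534.2,170.7])
b=np.stack([(P[...,:2]-c0)@X,(P[...,:2]-c0)@Y,P[...,2]],-1)
t=(abs(b[...,0])<30)&(abs(b[...,1])<30)&(b[...,2]>95)&(b[...,2]<115)
print("coltop",t.sum(),np.median(b[t],0),cv2.minAreaRect(b[t][:,:2].astype(np.float32)))
m=(((hsv[...,0]<8)|(hsv[...,0]>172))&(hsv[...,1]>130)&(abs(b[...,0])<110)&(abs(b[...,1])<100))
k,l,st,c=cv2.connectedComponentsWithStats(m.astype(np.uint8))
for i in range(1,k):
    if st[i,4]>50: print(c[i].round(),st[i,4],np.median(b[l==i],0).round(1),np.percentile(b[l==i][:,2],[5,95]).round(1))
t=(abs(b[...,0]+40)<4)&(b[...,2]>56)&(b[...,2]<90)
for y in range(-20,80,15):
    k=t&(abs(b[...,1]-y)<5); print(y,k.sum(),np.median(b[k][:,2]) if k.sum() else 0)
E
```

```text
[458.4 119.7 219.7] [-1.1  0.1 -0.1] 85.20967001242371
coltop 1720 [ -3.35876332  -0.13259243 104.79278916] ((-0.05655860900878906, 0.3378334045410156), (36.09357833862305, 35.662479400634766), 89.73734283447266)
[278. 210.] 646 [-73.4 -29.8  66.4] [63.2 68. ]
[286. 316.] 99 [ 44.2 -21.2  55. ] [ 54.2 102.3]
-20 80 66.52437524009798
-5 86 66.35432725489679
10 89 66.15138974649642
25 86 66.21415771029746
40 88 66.45165450747407
55 87 66.56168782866388
70 87 66.51018492387732
```

View pics/w5.png

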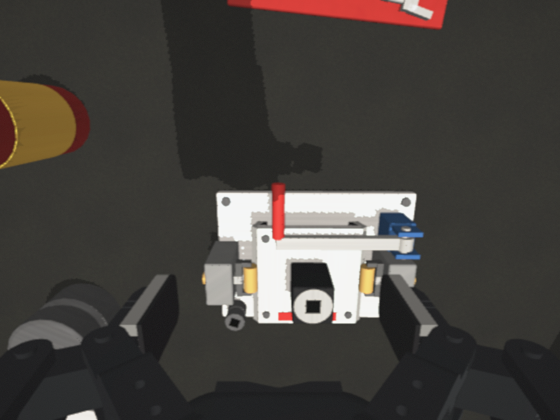

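The final view shows the lever level at rows 235–245, with a flat profile at z≈66.4. The cell is centred within 0.4 mm, its column top (313,305) is at 104.8 mm, and the gripper is clear. I'll hand it in.

```bash
python3 -c "
from cell import ctrl
print(ctrl.finish_job())"
```

```text
the job is handed in; nothing more can be done
None
```

The job is handed in, though the hand-in call returned no verdict: by my last measurements the torque cell is fully home (within 0.4 mm, level, stripes on the same side), the lever is shut, the gripper is clear, and the run took about 20 s.

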